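# Select the marked test program and start the board test

## Task

Set the board tester to the test program with the green marker: with a fingertip, push the selector's white pointer round clockwise, click by click, until it rests in the click where it points at the green marker, without going on to the click past it. Only then press the orange test button fully down and let it come back up. Push gently from one side and never pinch the pointer, and leave the jar, the screwdriver and the blue relay where they are.

Things in the scene. Friction and masses are not known exactly. Their poses are not given: they have to be found in the camera images.
- tester: grey board tester fixed to the bench, a flat box 190 mm (its x) by 300 mm (its y), its dark top 50 mm above the bench. Origin at the centre of its underside on the bench, z up; it stands at some position and yaw. A blue nest with a green circuit board (70 x 60 mm, up to 59 mm above the bench) is fixed on its top at x = +45, y = -95 mm
- dial_axis (a point): the selector's vertical turning axis, at the height of the top of its black disc (58 mm above the bench). It lies at x = 0, y = +60 mm in the tester's frame. The disc is 100 mm across and turns with the pointer
- fin (a point): point inside the selector's white pointer, 38 mm from the axis, 71 mm above the bench. The pointer is an upright fin on the disc, 12 mm thick, standing from 58 to 84 mm above the bench, reaching radially from 12 mm behind the axis to 56 mm in front of it, with a red line on its top. This is where to push, on its flat side
- pointer (a point): point straight ahead of the pointer, 70 mm from the axis, 2 mm above the tester's top: where the pointer points on the ring of places. It moves with the selector
- selector (a joint): selector angle (rad): 0 at the first place (pointing along the tester's +y), growing clockwise seen from above (1.57: tester's +x). Spring detents hold it at seven places 0.524 rad apart, 0 to 3.14, a white tick at each; stops at both ends. Starts in one of the first three (rarely poised between two). Moving on takes 0.13 N m (3.5 N at the fin point); past half-way it snaps to the next place by itself, ahead of the finger
- mark_green: green clip-on marker, a flat disc 16 mm across and 3 mm high on the tester's top (origin at the centre of its underside), on the ring of places (70 mm from the dial's axis). The green, yellow and blue markers sit at the 4th, 5th and 6th places in an order that changes; fixed. This is the one to select
- mark_yellow: yellow clip-on marker, a flat disc 16 mm across and 3 mm high on the tester's top (origin at the centre of its underside), on the ring of places (70 mm from the dial's axis). The green, yellow and blue markers sit at the 4th, 5th and 6th places in an order that changes; fixed
- mark_blue: blue clip-on marker, a flat disc 16 mm across and 3 mm high on the tester's top (origin at the centre of its underside), on the ring of places (70 mm from the dial's axis). The green, yellow and blue markers sit at the 4th, 5th and 6th places in an order that changes; fixed
- test_button_top (a point): centre of the top of the orange test button (30 mm across, in a black housing on the tester's top at x = -45, y = -100 mm in the tester's frame). It is pressed straight down
- test_button (a joint): travel of the test button (m): 0 up, 0.006 fully down; a spring returns it, about 4 N holds it fully down
- jar_mid (a point): loose jar, 48 mm across, 70 mm high; the point is at its centre, half-way up. To be left alone
- driver_grip (a point): loose green-handled screwdriver, 170 mm long, lying on the bench; the point is in its handle. To be left alone
- relay_mid (a point): loose blue relay, 28 x 36 x 30 mm high, standing on the bench; the point is at its centre. To be left alone

How it is judged:
By the outcome, as a careful person would: the job done as asked, in the order asked, and still so for the second after the job is handed in, with the robot touching nothing.
It also fails if it takes over 64 s, if anything falls off the work surface, if the arm or the gripper's body presses on something with over 40 N, if the wrist force passes 120 N, or if a joint passes its speed limit or range.

## Robot

A 6-joint arm with a two-finger parallel gripper is mounted at the origin on the work surface. World frame = base frame: x ahead of the robot, y to its left, z up, the work surface at z = 0. Lengths are in m, angles in degrees, forces in N, time in s.
With the tool pointing down it reaches from about 0.375 to 0.9 m from the base axis. Payload 3.1 kg.
Tool frame: the origin (TCP) lies at the very end of the fingers, on their centre line; the grasp point (between the pads) lies bot.grip_point_offset behind it (bot.grip_point_offset is the distance from the TCP to the grasp point, in m); z points along the fingers, y is the line along which they close (so a half turn about z gives the same grasp; the last joint's range is limited). The gripper opens to 87 mm and grips with 3 to 60 N. Pads are 19 mm wide; open, the fingers measure 117 mm over their backs; the gripper's body (75 mm by 190 mm) begins 51 mm behind the grasp point.
Start: joints at [-10.227, 30.224, 82.088, -0, 67.689, -10.227], TCP at [0.625, 0, 0.223] pointing down, gripper open.
Joint ranges: [-176.69, 176.69], [-43.24, 126.21], [12.49, 139.97], [-82, 262], [0, 151.66], [-163.58, 163.58]. Speed limits (degrees/s): [159.86, 159.86, 180, 180, 180, 180].

## Interface

Orientations are given as a 3x3 rotation matrix whose columns are the frame's x, y, z axes.
In Python, from rig import bot, viewer, ticket gives the robot as it stands.
- The arm moves only by the tool servo_tool, never from a script. Its argument "targets" is a list of rows, each an object with "offset": the shift along the tool's x, y, z in m, a list of three; "dr": the turn, a rotation vector about the tool's x, y, z in degrees, a list of three. In form: [{"offset": [x, y, z], "dr": [ax, ay, az]}, ...]. A call has 1 to 20 rows; each row is the pose to reach, as a shift and turn from the pose commanded when the call began, along the tool's axes at that moment; what a row does not reach only later rows make up. A row lasts 1/12 s, in which the tool goes at most 41.7 mm and 7.16 degrees, less where a joint would pass 70% of its speed; a pose out of reach is approached as far as the arm can. A call with a gripper value outside its range is refused whole. "gripper" is the gripper command: -1 is fully open, 1 is shut, values between are in proportion, set as the call begins (left out, the last holds). The fingers move at their own pace and stop on an object; the grip force is fixed at half the most. Time passes only in rows, so rows that repeat a pose let the fingers close. It gives the time, the measured TCP pose, the force, the opening and the grip force at its end, in the units of the state.
- bot.read_state(): the state, without advancing time (a new reading comes with each control period).
- viewer.capture(name): name is "scene" or "side" or "wrist"; returns a dict with "color" (420x560x3 uint8, red, green, blue), "camera_matrix" (3x3 intrinsics, pixels), "R" (3x3) and "t" (3): a world point X has camera coordinates R X + t. Camera axes: x right, y down, z forward; pixel columns grow to the right and rows downward; lengths in m; the calibration is good to about 2 mm. A picture is of the moment at which its call begins. There is no depth.
- ticket.hand_in(): hands the job in; it is judged then, once.
The state is a dict: "time_s": time; "joint_positions": joint angles; "qvel": joint speeds; "tau": joint torques, N m; "position": TCP position; "tcp_rot": TCP orientation; "force": force on the tool from outside, world axes, zero at the start; "moment": the same for the moment, N m; "opening": opening from 0.0 (shut) to 1.0 (fully open); "grasp_force": force on a finger pad.
Only numpy, scipy, OpenCV 4.12 (cv2) and the standard library are available. Lean on these libraries where they do the work, as an engineer would, in place of code of your own. Each camera call takes 0.05 s, during which the arm holds its last target. There are 200 camera calls.

## Working session

There is one attempt and no reset: what is moved stays moved. The work goes in short steps, Python scripts to look and compute and a tool call to move; the robot and the scene stay as the last step left them, time stands still between calls to the robot, and variables do not carry over. Pictures are saved under pics/ and viewed, at most 10 in all, crops included, and the job is handed in when it is done.

Besides the shell and the picture viewer there is one more tool, called after "Call:" by a JSON object that holds its "fn" and its "kwargs". servo_tool: Moves the arm, as the interface text tells. Its arguments: {"type":"object","properties":{"targets":{"type":"array"},"gripper":{"type":"number"}},"required":["targets"]}

```bash
mkdir -p pics; cat > h.py <<'E'
import numpy as np, cv2
from rig import bot, viewer, ticket
def snap(cam,name):
    c=viewer.capture(cam); cv2.imwrite(f'pics/{name}.png',c['color'][:,:,::-1]); np.savez(f'pics/{name}.npz',**c); return c
def ray(name,u,v,z):
    c=np.load(f'pics/{name}.npz'); R,t,K=c['R'],c['t'],c['camera_matrix']
    d=R.T@np.linalg.solve(K,[u,v,1]); o=-R.T@t
    return o+d*(z-o[2])/d[2]
def proj(name,X):
    c=np.load(f'pics/{name}.npz'); p=c['camera_matrix']@(c['R']@np.array(X)+c['t']); return p[:2]/p[2]
E
python3 - <<'E'
from h import *
a=snap('scene','s0');b=snap('side','d0')
for n in('s0','d0'):
    c=np.load(f'pics/{n}.npz');print(-c['R'].T@c['t'])
print(bot.read_state()); print(bot.grip_point_offset)
E
```

```text
[1.19104869 0.1316827  0.57082595]
[ 0.41833712 -0.51865238  0.60153611]
{'time_s': 0.1, 'joint_positions': array([-1.02293616e+01,  3.02740143e+01,  8.21489782e+01, -3.40769896e-05,
        6.76879956e+01, -1.02273806e+01]), 'qvel': array([ 0.0369333 , -0.21660523, -0.30639623,  0.02793385,  0.04324663,
       -0.02599099]), 'tau': array([-3.02360622e-04, -4.40987206e+01, -1.77151054e+01,  6.34850166e-02,
        5.34114777e-02, -3.85449334e-05]), 'position': array([6.24348808e-01, 1.24280825e-04, 2.21665825e-01]), 'tcp_rot': array([[ 3.46746768e-05,  9.99998182e-01, -1.90641267e-03],
       [ 9.99999940e-01, -3.40199461e-05,  3.43467340e-04],
       [ 3.43401859e-04, -1.90642446e-03, -9.99998124e-01]]), 'force': array([-0.8375927 , -0.7166302 , -0.30446424]), 'moment': array([-0.05475208,  0.00101385, -0.01203219]), 'grasp_force': 0.0, 'opening': 0.9981200467121979}
0.0187
```

View pics/s0.png

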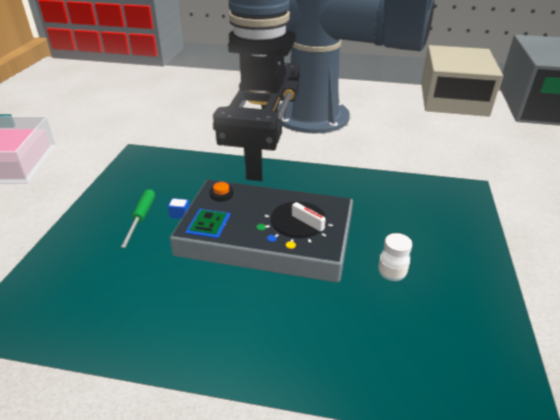

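The scene view shows the tester at about (265,225), with the dial at (298,219). The pointer aims at lower right, the markers are green (262,227), blue (272,238) and yellow (291,244), and the button is at (221,188). I'll enlarge both views.

```bash
python3 - <<'E'
import cv2,numpy as np
a=cv2.imread('pics/s0.png')[170:285,165:365]
cv2.imwrite('pics/s0c.png',cv2.resize(a,None,fx=4,fy=4,interpolation=cv2.INTER_CUBIC))
E
```

```text
(no output)
```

View pics/s0c.png

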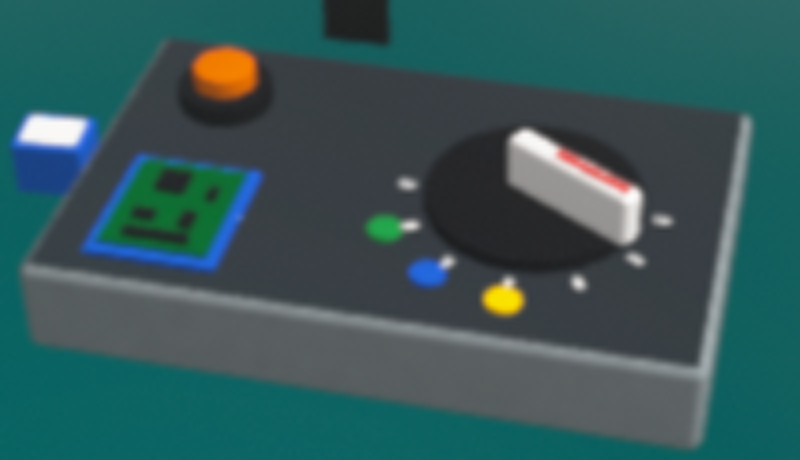

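View pics/d0.png

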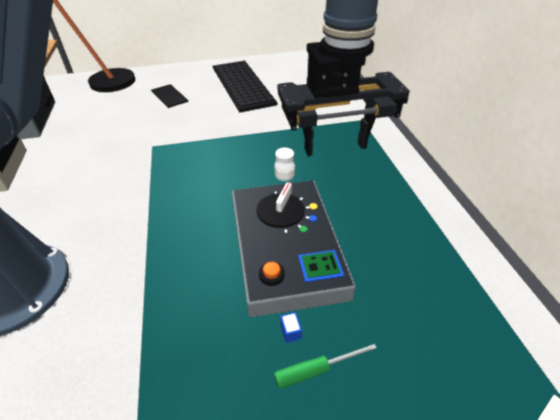

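```bash
cat > fit.py <<'E'
from h import *
def cr(x,y): return (x+.5)/4-.5+165,(y+.5)/4-.5+170
obs=[((168,40),(-95,-150),.05),((748,117),(-95,150),.05),((702,372),(95,150),.05),((24,267),(95,-150),.05)]
dial=(0,60)
def pl(i,r=70): th=i*np.pi/6; return (r*np.sin(th),60+r*np.cos(th))
obs+=[((384,228),pl(5),.053),((427,272),pl(4),.053),((503,299),pl(3),.053)]
# measured at first glance
from scipy.optimize import least_squares
P=np.array([ray('s0',*cr(*o[0]),o[2])[:2] for o in obs]);Q=np.array([o[1] for o in obs])/1000
def T(p,q): c,s=np.cos(p[2]),np.sin(p[2]); return np.asarray(q)@np.array([[c,s],[-s,c]])+p[:2]
r=least_squares(lambda p:(T(p,Q)-P).ravel(),[.6,0,0]); p=r.x
if __name__=='__main__':
    print(p[:2],np.degrees(p[2]));print(1000*(T(p,Q)-P).round(4))
    print('dial',T(p,[0,.06]),'button',T(p,[-.045,-.1]),'btn meas',[ray('s0',*cr(226,62),z) for z in(.065,.07)])
    a=ray('s0',*cr(560,151),.084);b=ray('s0',*cr(631,191),.084);print('fin line',a,b,np.degrees(np.arctan2(*(b-a)[:2]))+np.degrees(p[2]))
    print('jar',ray('s0',395,272,0),'wrist?')
E
python3 fit.py
```

```text
[ 0.53596011 -0.01375758] -1.9812532451053304
[[-4.3 -3.2]
 [-4.4  2.7]
 [ 3.6  3.1]
 [ 2.8 -3.5]
 [ 0.4  0.3]
 [ 1.2  0.4]
 [ 0.8  0.2]]
dial [0.53803446 0.04620655] button [ 0.48752976 -0.11214204] btn meas [array([ 0.4749211 , -0.11533946,  0.065     ]), array([ 0.48199989, -0.11289769,  0.07      ])]
fin line [0.54062322 0.05707108 0.084     ] [0.56303827 0.09085066 0.084     ] 31.585724574614687
jar [0.58418582 0.22517168 0.        ] wrist?
```

Call:
{"fn": "servo_tool", "kwargs": {"targets": [{"offset": [0.011, -0.012, 0.013], "dr": [0, 0, 2]}, {"offset": [0.022, -0.025, 0.025], "dr": [0, 0, 3]}, {"offset": [0.033, -0.037, 0.038], "dr": [0, 0, 5]}, {"offset": [0.044, -0.05, 0.05], "dr": [0, 0, 6]}, {"offset": [0.055, -0.062, 0.063], "dr": [0, 0, 8]}, {"offset": [0.066, -0.075, 0.077], "dr": [0, 0, 9]}, {"offset": [0.077, -0.087, 0.09], "dr": [0, 0, 11]}, {"offset": [0.0876, -0.0996, 0.103], "dr": [0, 0, 12]}, {"offset": [0.0876, -0.0996, 0.103], "dr": [0, 0, 12]}, {"offset": [0.0876, -0.0996, 0.103], "dr": [0, 0, 12]}, {"offset": [0.0876, -0.0996, 0.103], "dr": [0, 0, 12]}, {"offset": [0.0876, -0.0996, 0.103], "dr": [0, 0, 12]}], "gripper": 1}}

```text
time_s: 1.1
position: [0.5275, 0.0869, 0.1205]
tcp_rot: [[0.208, 0.978, 0.003], [0.978, -0.208, -0.0], [0.0, 0.003, -1.0]]
force: [0.4, -0.3, -0.0]
opening: 0.17
grasp_force: 0.0
```

```bash
python3 - <<'E'
from h import *
snap('wrist','w1'); s=bot.read_state(); print(s['time_s'],s['position'],s['joint_positions'],s['opening'])
print([proj('w1',X) for X in ([.538,.0462,.084],[.4875,-.1121,.072])])
snap('side','d1')
a=cv2.imread('pics/w1.png');b=cv2.imread('pics/d1.png')[120:310,190:400]
cv2.imwrite('pics/wd1.png',np.hstack([cv2.resize(a,(400,300)),cv2.resize(b,(332,300),interpolation=cv2.INTER_CUBIC)]))
E
```

```text
1.15 [0.52724311 0.08694595 0.12043636] [-2.62061802e+00  3.17463483e+01  1.00639595e+02 -9.70824129e-03
  4.74388875e+01  9.41805811e+00] 0.12709843605674065
[array([306.1624228 , 289.55837675]), array([283.86018077, 440.52619728])]
```

View pics/wd1.png

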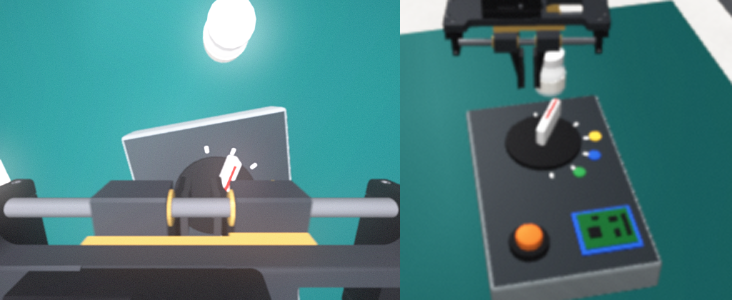

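The wrist view on the left shows the fin at (230,172) pointing at the 2nd tick, and the fingers are still closing. The side view on the right confirms green is the 6th place. I'll descend on the counter-clockwise side.

Call:
{"fn": "servo_tool", "kwargs": {"targets": [{"offset": [0, 0, 0]}, {"offset": [0, 0, 0.01]}, {"offset": [0, 0, 0.02]}, {"offset": [0, 0, 0.03]}, {"offset": [0, 0, 0.04]}, {"offset": [0, 0, 0.048]}, {"offset": [0, 0, 0.054]}, {"offset": [0, 0, 0.054]}, {"offset": [0, 0, 0.054]}, {"offset": [0, 0, 0.054]}]}}

```text
$.targets[0]: bad value
```

```bash
cat > plan.py <<'E'
# rows from finger-face angle a0 (tester deg) along list of angles
from h import *
import sys,json
A=np.array([.538,.0462]);YAW=2.
def c(a,h=.021,r=.038):
    w=np.radians(a+YAW); return A+r*np.array([np.sin(w),np.cos(w)])-h*np.array([np.cos(w),-np.sin(w)])
def rows(a0,angs,h0=.021):
    w=np.radians(a0+YAW); tx=np.array([np.sin(w),np.cos(w)]);ty=np.array([np.cos(w),-np.sin(w)])
    return [[round(float((c(a)-c(a0))@tx),4),round(float((c(a)-c(a0))@ty),4),a-a0] for a in angs]
if __name__=='__main__': 
    for st in (10,48,78,108): print(st,rows(st,list(range(st+4,st+42,4))))
    print(bot.read_state()['position'],bot.read_state()['opening'],c(10))
E
python3 plan.py
```

```text
10 [[0.0014, 0.0027, 4], [0.0026, 0.0055, 8], [0.0035, 0.0084, 12], [0.0043, 0.0113, 16], [0.0049, 0.0143, 20], [0.0053, 0.0173, 24], [0.0054, 0.0203, 28], [0.0054, 0.0233, 32], [0.0051, 0.0263, 36], [0.0046, 0.0293, 40]]
48 [[0.0014, 0.0027, 4], [0.0026, 0.0055, 8], [0.0035, 0.0084, 12], [0.0043, 0.0113, 16], [0.0049, 0.0143, 20], [0.0053, 0.0173, 24], [0.0054, 0.0203, 28], [0.0054, 0.0233, 32], [0.0051, 0.0263, 36], [0.0046, 0.0293, 40]]
78 [[0.0014, 0.0027, 4], [0.0026, 0.0055, 8], [0.0035, 0.0084, 12], [0.0043, 0.0113, 16], [0.0049, 0.0143, 20], [0.0053, 0.0173, 24], [0.0054, 0.0203, 28], [0.0054, 0.0233, 32], [0.0051, 0.0263, 36], [0.0046, 0.0293, 40]]
108 [[0.0014, 0.0027, 4], [0.0026, 0.0055, 8], [0.0035, 0.0084, 12], [0.0043, 0.0113, 16], [0.0049, 0.0143, 20], [0.0053, 0.0173, 24], [0.0054, 0.0203, 28], [0.0054, 0.0233, 32], [0.0051, 0.0263, 36], [0.0046, 0.0293, 40]]
[0.52695874 0.08695003 0.12035936] 0.08555753922460194 [0.52535954 0.08773575]
```

Call:
{"fn": "servo_tool", "kwargs": {"targets": [{"offset": [0, 0, 0], "dr": [0, 0, 0]}, {"offset": [0, 0, 0.01], "dr": [0, 0, 0]}, {"offset": [0, 0, 0.02], "dr": [0, 0, 0]}, {"offset": [0, 0, 0.03], "dr": [0, 0, 0]}, {"offset": [0, 0, 0.04], "dr": [0, 0, 0]}, {"offset": [0, 0, 0.048], "dr": [0, 0, 0]}, {"offset": [0, 0, 0.054], "dr": [0, 0, 0]}, {"offset": [0, 0, 0.054], "dr": [0, 0, 0]}, {"offset": [0, 0, 0.054], "dr": [0, 0, 0]}]}}

```text
time_s: 1.95
position: [0.525, 0.0877, 0.0649]
tcp_rot: [[0.208, 0.978, -0.001], [0.978, -0.208, 0.0], [-0.0, -0.001, -1.0]]
force: [0.6, -0.7, 0.8]
opening: 0.005
grasp_force: 0.0
```

Call:
{"fn": "servo_tool", "kwargs": {"targets": [{"offset": [0.0014, 0.0027, 0], "dr": [0, 0, 4]}, {"offset": [0.0026, 0.0055, 0], "dr": [0, 0, 8]}, {"offset": [0.0035, 0.0084, 0], "dr": [0, 0, 12]}, {"offset": [0.0039, 0.0098, 0], "dr": [0, 0, 14]}, {"offset": [0.0043, 0.0113, 0], "dr": [0, 0, 16]}, {"offset": [0.0046, 0.0128, 0], "dr": [0, 0, 18]}, {"offset": [0.0049, 0.0143, 0], "dr": [0, 0, 20]}, {"offset": [0.0051, 0.0158, 0], "dr": [0, 0, 22]}, {"offset": [0.0053, 0.0173, 0], "dr": [0, 0, 24]}, {"offset": [0.0054, 0.0188, 0], "dr": [0, 0, 26]}, {"offset": [0.0054, 0.0203, 0], "dr": [0, 0, 28]}, {"offset": [0.0054, 0.0218, 0], "dr": [0, 0, 30]}, {"offset": [0.0054, 0.0233, 0], "dr": [0, 0, 32]}, {"offset": [0.0053, 0.0248, 0], "dr": [0, 0, 34]}, {"offset": [0.0051, 0.0263, 0], "dr": [0, 0, 36]}, {"offset": [0.0049, 0.0278, 0], "dr": [0, 0, 38]}, {"offset": [0.0049, 0.0278, 0], "dr": [0, 0, 38]}, {"offset": [0.0049, 0.0278, 0], "dr": [0, 0, 38]}]}}

```text
time_s: 3.45
position: [0.5539, 0.0867, 0.066]
tcp_rot: [[0.765, 0.644, 0.001], [0.644, -0.765, -0.0], [0.001, 0.001, -1.0]]
force: [-1.3, 0.5, 1.1]
opening: 0.002
grasp_force: 0.2
```

```bash
cat > look.py <<'E'
from h import *
import sys
n=sys.argv[1]
snap('scene','s'+n);snap('side','d'+n);s=bot.read_state();print(s['time_s'],s['position'],s['force'])
a=cv2.imread(f'pics/s{n}.png')[130:260,230:360];b=cv2.imread(f'pics/d{n}.png')[130:260,220:350]
cv2.imwrite(f'pics/sd{n}.png',np.hstack([cv2.resize(x,(400,400),interpolation=cv2.INTER_CUBIC) for x in(a,b)]))
E
python3 look.py 2
```

```text
3.55 [0.55380279 0.08668541 0.06583973] [ 0.14403936 -0.72400021  0.60719147]
```

View pics/sd2.png

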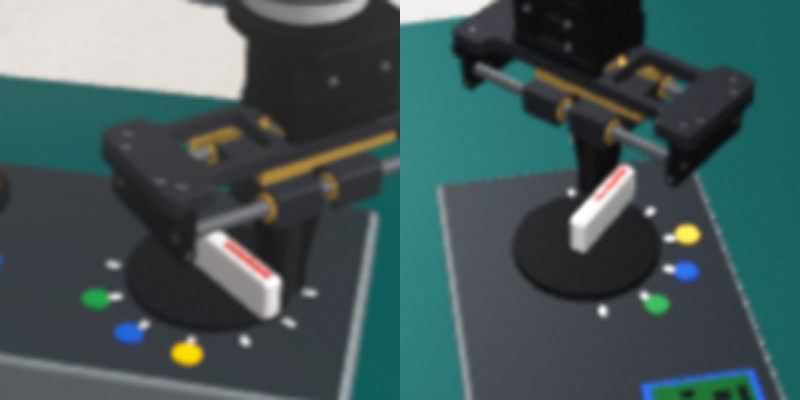

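The crop shows the red line from about (228,245) to (268,275) in the scene half. It's unclear which click that is, so I'll measure its angle.

```bash
cat > ang.py <<'E'
from h import *
import sys
A=np.array([.538,.0462])
for n in sys.argv[1:]:
    im=np.load(f'pics/{n}.npz')['color'].astype(int)
    m=(im[...,0]>140)&(im[...,1]<110)&(im[...,2]<110)
    m[:130]=0;m[270:]=0;m[:,:220]=0
    v,u=np.nonzero(m); P=np.array([ray(n,a,b,.084)[:2] for a,b in zip(u,v)])
    P=P[np.linalg.norm(P-A,axis=1)<.07]; d=np.linalg.svd(P-P.mean(0))[2][0]; d*=np.sign(d@(P.mean(0)-A))
    q=P.mean(0)-A
    print(n,len(P),'line',np.degrees(np.arctan2(*d))-2,'centroid',np.degrees(np.arctan2(*q))-2,np.linalg.norm(q))
E
python3 ang.py s0 d0 s2 d2
```

```text
s0 17 line 30.137663462715487 centroid 20.980364251586934 0.028755373521580824
d0 0 line nan centroid nan nan
s2 2 line 97.06466893007271 centroid 35.329748088149415 0.03170205573693982
d2 0 line nan centroid nan nanang.py:9: RuntimeWarning: Mean of empty slice.
  P=P[np.linalg.norm(P-A,axis=1)<.07]; d=np.linalg.svd(P-P.mean(0))[2][0]; d*=np.sign(d@(P.mean(0)-A))
  ret = um.true_divide(
ang.py:10: RuntimeWarning: Mean of empty slice.
  q=P.mean(0)-A
```

```bash
sed -i 's/m=(im.*/m=(im[...,0]>im[...,1]+50)\&(im[...,0]>im[...,2]+50)\&(im[...,1]<im[...,2]+25)/; s/m\[:,:220\]=0/m[:,:240]=0/' ang.py; python3 ang.py s0 d0 s2 d2
```

```text
s0 57 line 30.652320306115385 centroid 24.855866774041083 0.030212645488528773
d0 21 line 30.230574095457243 centroid 27.07381206363384 0.0311788676773454
s2 50 line 42.376005174628 centroid 38.644330913226426 0.02989260794866348
d2 25 line 38.29227282639719 centroid 38.117427722871 0.033711090020385165
```

Call:
{"fn": "servo_tool", "kwargs": {"targets": [{"offset": [0.0007, 0.0013, 0], "dr": [0, 0, 2]}, {"offset": [0.0014, 0.0027, 0], "dr": [0, 0, 4]}, {"offset": [0.002, 0.0041, 0], "dr": [0, 0, 6]}, {"offset": [0.0026, 0.0055, 0], "dr": [0, 0, 8]}, {"offset": [0.0026, 0.0055, 0], "dr": [0, 0, 8]}, {"offset": [0.0026, 0.0055, 0], "dr": [0, 0, 8]}]}}

```text
time_s: 4.05
position: [0.5593, 0.084, 0.0656]
tcp_rot: [[0.847, 0.531, 0.0], [0.531, -0.847, -0.0], [0.0, 0.0, -1.0]]
force: [-0.5, -1.2, -0.1]
opening: 0.004
grasp_force: 0.0
```

```bash
python3 look.py 3; python3 ang.py s3 d3
```

```text
4.15 [0.55907255 0.08410572 0.0655699 ] [-0.0667651   0.37340417 -1.12034863]
s3 41 line 60.21210380071736 centroid 58.64752291730871 0.029999030631503484
d3 35 line 60.912073467460736 centroid 55.90031148605471 0.028648313252103916
```

It clicked to place 3 (60°). Next click.

Call:
{"fn": "servo_tool", "kwargs": {"targets": [{"offset": [0.0014, 0.0027, 0], "dr": [0, 0, 4]}, {"offset": [0.0026, 0.0055, 0], "dr": [0, 0, 8]}, {"offset": [0.0031, 0.007, 0], "dr": [0, 0, 10]}, {"offset": [0.0035, 0.0084, 0], "dr": [0, 0, 12]}, {"offset": [0.0039, 0.0098, 0], "dr": [0, 0, 14]}, {"offset": [0.0043, 0.0113, 0], "dr": [0, 0, 16]}, {"offset": [0.0046, 0.0128, 0], "dr": [0, 0, 18]}, {"offset": [0.0049, 0.0143, 0], "dr": [0, 0, 20]}, {"offset": [0.0051, 0.0158, 0], "dr": [0, 0, 22]}, {"offset": [0.0053, 0.0173, 0], "dr": [0, 0, 24]}, {"offset": [0.0054, 0.0188, 0], "dr": [0, 0, 26]}, {"offset": [0.0054, 0.0203, 0], "dr": [0, 0, 28]}, {"offset": [0.0054, 0.0218, 0], "dr": [0, 0, 30]}, {"offset": [0.0054, 0.0218, 0], "dr": [0, 0, 30]}, {"offset": [0.0054, 0.0218, 0], "dr": [0, 0, 30]}]}}

```text
time_s: 5.4
position: [0.5752, 0.0685, 0.0655]
tcp_rot: [[0.999, 0.036, -0.0], [0.036, -0.999, -0.0], [-0.0, -0.0, -1.0]]
force: [-0.5, -0.6, -0.8]
opening: 0.007
grasp_force: 0.0
```

```bash
python3 look.py 4; python3 ang.py s4 d4
```

```text
5.5 [0.57505886 0.06856689 0.06553705] [-0.80349935 -0.36062782 -0.12680369]
s4 36 line 86.34037615560395 centroid 88.77772935175933 0.02883516619754856
d4 9 line 164.8699547710165 centroid 86.94595362066542 0.015297945036547462
```

Call:
{"fn": "servo_tool", "kwargs": {"targets": [{"offset": [0.0014, 0.0027, 0], "dr": [0, 0, 4]}, {"offset": [0.0026, 0.0055, 0], "dr": [0, 0, 8]}, {"offset": [0.0031, 0.007, 0], "dr": [0, 0, 10]}, {"offset": [0.0035, 0.0084, 0], "dr": [0, 0, 12]}, {"offset": [0.0039, 0.0098, 0], "dr": [0, 0, 14]}, {"offset": [0.0043, 0.0113, 0], "dr": [0, 0, 16]}, {"offset": [0.0046, 0.0128, 0], "dr": [0, 0, 18]}, {"offset": [0.0049, 0.0143, 0], "dr": [0, 0, 20]}, {"offset": [0.0051, 0.0158, 0], "dr": [0, 0, 22]}, {"offset": [0.0053, 0.0173, 0], "dr": [0, 0, 24]}, {"offset": [0.0054, 0.0188, 0], "dr": [0, 0, 26]}, {"offset": [0.0054, 0.0203, 0], "dr": [0, 0, 28]}, {"offset": [0.0054, 0.0218, 0], "dr": [0, 0, 30]}, {"offset": [0.0054, 0.0218, 0], "dr": [0, 0, 30]}, {"offset": [0.0054, 0.0218, 0], "dr": [0, 0, 30]}]}}

```text
time_s: 6.75
position: [0.5812, 0.0469, 0.0655]
tcp_rot: [[0.884, -0.468, -0.0], [-0.468, -0.884, -0.0], [-0.0, 0.0, -1.0]]
force: [0.5, -0.8, 0.0]
opening: 0.006
grasp_force: 0.0
```

```bash
python3 look.py 5; python3 ang.py s5 d5
```

```text
6.85 [0.58120389 0.04697292 0.06549316] [-0.0323107  -0.08740025 -0.04746922]
s5 18 line 109.0984009536008 centroid 112.90595677255395 0.042744649804637234
d5 0 line nan centroid nan nanang.py:9: RuntimeWarning: Mean of empty slice.
  P=P[np.linalg.norm(P-A,axis=1)<.07]; d=np.linalg.svd(P-P.mean(0))[2][0]; d*=np.sign(d@(P.mean(0)-A))
  ret = um.true_divide(
ang.py:10: RuntimeWarning: Mean of empty slice.
  q=P.mean(0)-A
```

View pics/sd5.png

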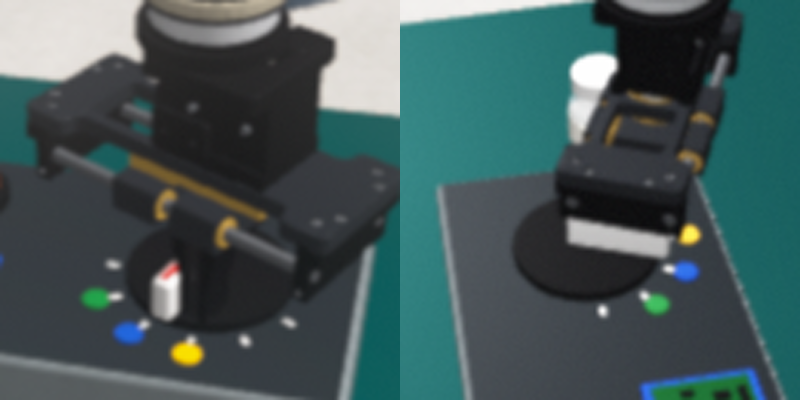

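The scene half shows the fin tip at (168,290) pointing at the blue tick, and the force is zero, so it rests in the 5th place. Last click.

Call:
{"fn": "servo_tool", "kwargs": {"targets": [{"offset": [0.0014, 0.0027, 0], "dr": [0, 0, 4]}, {"offset": [0.0026, 0.0055, 0], "dr": [0, 0, 8]}, {"offset": [0.0031, 0.007, 0], "dr": [0, 0, 10]}, {"offset": [0.0035, 0.0084, 0], "dr": [0, 0, 12]}, {"offset": [0.0039, 0.0098, 0], "dr": [0, 0, 14]}, {"offset": [0.0043, 0.0113, 0], "dr": [0, 0, 16]}, {"offset": [0.0046, 0.0128, 0], "dr": [0, 0, 18]}, {"offset": [0.0049, 0.0143, 0], "dr": [0, 0, 20]}, {"offset": [0.0051, 0.0158, 0], "dr": [0, 0, 22]}, {"offset": [0.0053, 0.0173, 0], "dr": [0, 0, 24]}, {"offset": [0.0054, 0.0188, 0], "dr": [0, 0, 26]}, {"offset": [0.0054, 0.0203, 0], "dr": [0, 0, 28]}, {"offset": [0.0054, 0.0218, 0], "dr": [0, 0, 30]}, {"offset": [0.0054, 0.0218, 0], "dr": [0, 0, 30]}, {"offset": [0.0054, 0.0218, 0], "dr": [0, 0, 30]}]}}

```text
time_s: 8.1
position: [0.5757, 0.0251, 0.0655]
tcp_rot: [[0.531, -0.847, -0.0], [-0.847, -0.531, 0.0], [-0.0, 0.0, -1.0]]
force: [-0.6, 0.1, -0.1]
opening: 0.003
grasp_force: 0.0
```

Call:
{"fn": "servo_tool", "kwargs": {"targets": [{"offset": [0, -0.004, 0], "dr": [0, 0, 0]}, {"offset": [0, -0.008, 0], "dr": [0, 0, 0]}, {"offset": [0, -0.01, 0], "dr": [0, 0, 0]}, {"offset": [0, -0.01, -0.015], "dr": [0, 0, 0]}, {"offset": [0, -0.01, -0.035], "dr": [0, 0, 0]}, {"offset": [0, -0.01, -0.06], "dr": [0, 0, 0]}, {"offset": [0, -0.01, -0.085], "dr": [0, 0, 0]}, {"offset": [0, -0.01, -0.1], "dr": [0, 0, 0]}, {"offset": [0, -0.01, -0.1], "dr": [0, 0, 0]}, {"offset": [0, -0.01, -0.1], "dr": [0, 0, 0]}]}}

```text
time_s: 8.93
position: [0.5851, 0.0305, 0.1663]
tcp_rot: [[0.53, -0.848, 0.002], [-0.848, -0.53, -0.0], [0.001, -0.002, -1.0]]
force: [-0.3, 0.2, -0.9]
opening: 0.003
grasp_force: 0.0
```

```bash
python3 look.py 6; python3 ang.py s6 d6; python3 -c "
from h import *
print(bot.read_state()['tcp_rot'].round(3),bot.read_state()['joint_positions'].round(1))"
```

```text
9.0333 [0.58354927 0.0306453  0.16444194] [-0.42866833 -0.81862762 -0.16919156]
s6 59 line 148.64557636276515 centroid 156.78782943512354 0.03105684834533992
d6 38 line 149.5588497241025 centroid 151.7430624894757 0.03201180639925657
[[ 0.53  -0.848 -0.002]
 [-0.848 -0.53   0.   ]
 [-0.001  0.002 -1.   ]] [ -7.9  31.3  91.2   0.   57.6 140. ]
```

View pics/sd6.png

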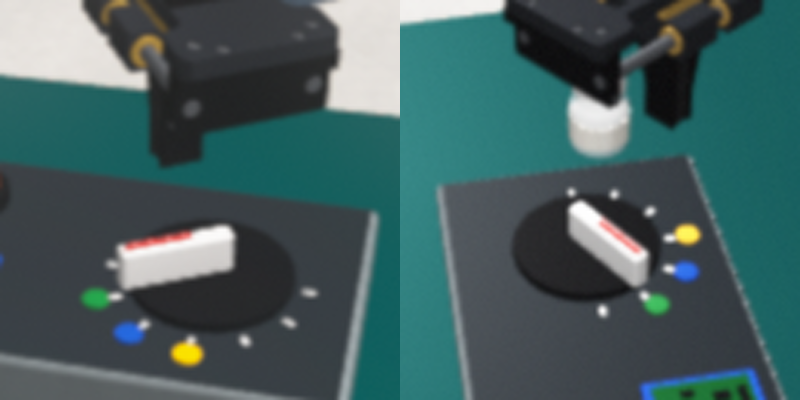

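Both views show the pointer at the green marker (149°). Next is the button.

```bash
python3 - <<'E'
from h import *
for z in (.064,.068,.072,.076): print(z,ray('s0',221.1,185.1,z)[:2],ray('d0',271.5,269.5,z)[:2])
a=cv2.imread('pics/d0.png')[245:295,245:300];b=cv2.imread('pics/s0.png')[170:210,195:250]
cv2.imwrite('pics/b.png',np.hstack([cv2.resize(x,(400,400),interpolation=cv2.INTER_CUBIC) for x in(b,a)]))
E
```

```text
0.064 [ 0.47343105 -0.11590004] [ 0.48664278 -0.11150278]
0.068 [ 0.47909467 -0.11394606] [ 0.48613449 -0.11453252]
0.072 [ 0.48475829 -0.11199207] [ 0.4856262  -0.11756227]
0.076 [ 0.49042191 -0.11003808] [ 0.48511792 -0.12059202]
```

View pics/b.png

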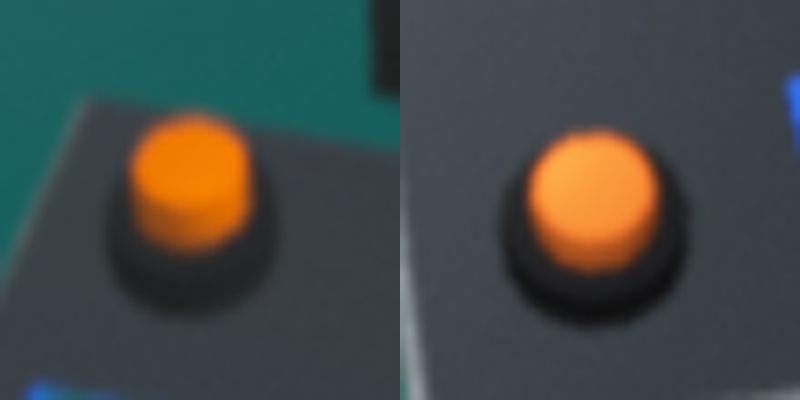

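Call:
{"fn": "servo_tool", "kwargs": {"targets": [{"offset": [0.007, 0.016, 0], "dr": [0, 0, 0]}, {"offset": [0.014, 0.032, 0], "dr": [0, 0, 0]}, {"offset": [0.021, 0.048, 0], "dr": [0, 0, 0]}, {"offset": [0.028, 0.064, 0], "dr": [0, 0, 0]}, {"offset": [0.035, 0.08, 0], "dr": [0, 0, 0]}, {"offset": [0.042, 0.096, 0.01], "dr": [0, 0, 0]}, {"offset": [0.049, 0.112, 0.025], "dr": [0, 0, 0]}, {"offset": [0.056, 0.128, 0.04], "dr": [0, 0, 0]}, {"offset": [0.063, 0.144, 0.055], "dr": [0, 0, 0]}, {"offset": [0.0694, 0.1594, 0.07], "dr": [0, 0, 0]}, {"offset": [0.0694, 0.1594, 0.08], "dr": [0, 0, 0]}, {"offset": [0.0694, 0.1594, 0.08], "dr": [0, 0, 0]}, {"offset": [0.0694, 0.1594, 0.08], "dr": [0, 0, 0]}, {"offset": [0.0694, 0.1594, 0.08], "dr": [0, 0, 0]}]}}

```text
time_s: 10.2
position: [0.4867, -0.1124, 0.0856]
tcp_rot: [[0.531, -0.848, 0.0], [-0.848, -0.531, 0.0], [0.0, -0.0, -1.0]]
force: [-0.1, -0.8, -0.9]
opening: 0.009
grasp_force: 0.0
```

```bash
python3 - <<'E'
from h import *
snap('scene','s7');snap('side','d7');print(bot.read_state()['position'])
a=cv2.imread('pics/s7.png')[130:230,180:280];b=cv2.imread('pics/d7.png')[220:320,220:320]
cv2.imwrite('pics/b7.png',np.hstack([cv2.resize(x,(400,400),interpolation=cv2.INTER_CUBIC) for x in(a,b)]))
E
```

```text
[ 0.4869592  -0.11250378  0.08612539]
```

View pics/b7.png

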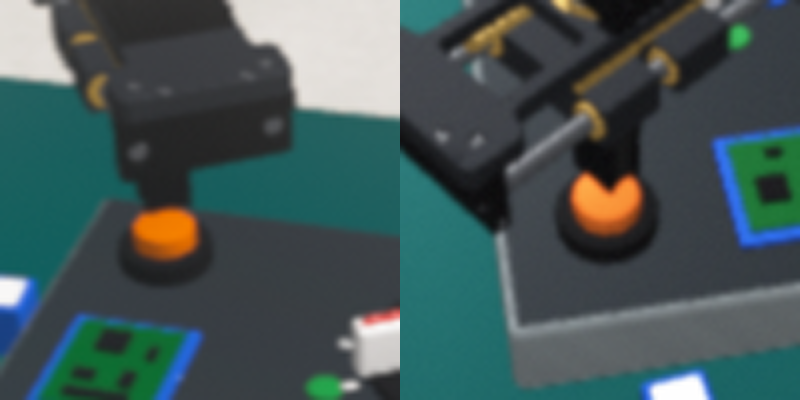

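The finger is centred over the orange button in both views, at (165,215) and (607,185). Now I'll press and watch the force.

Call:
{"fn": "servo_tool", "kwargs": {"targets": [{"offset": [0, 0, 0.004], "dr": [0, 0, 0]}, {"offset": [0, 0, 0.008], "dr": [0, 0, 0]}, {"offset": [0, 0, 0.011], "dr": [0, 0, 0]}, {"offset": [0, 0, 0.014], "dr": [0, 0, 0]}, {"offset": [0, 0, 0.017], "dr": [0, 0, 0]}, {"offset": [0, 0, 0.017], "dr": [0, 0, 0]}, {"offset": [0, 0, 0.017], "dr": [0, 0, 0]}]}}

```text
time_s: 10.88
position: [0.4861, -0.1127, 0.0685]
tcp_rot: [[0.53, -0.848, -0.0], [-0.848, -0.53, 0.0], [-0.0, -0.0, -1.0]]
force: [0.1, 1.4, 3.0]
opening: 0.009
grasp_force: 1.4
```

Call:
{"fn": "servo_tool", "kwargs": {"targets": [{"offset": [0, 0, 0.001], "dr": [0, 0, 0]}, {"offset": [0, 0, 0.002], "dr": [0, 0, 0]}, {"offset": [0, 0, 0.003], "dr": [0, 0, 0]}, {"offset": [0, 0, 0.003], "dr": [0, 0, 0]}, {"offset": [0, 0, 0.003], "dr": [0, 0, 0]}]}}

```text
time_s: 11.3
position: [0.4861, -0.1128, 0.0663]
tcp_rot: [[0.53, -0.848, 0.001], [-0.848, -0.53, 0.0], [0.0, -0.0, -1.0]]
force: [-0.4, 2.3, 9.8]
opening: 0.006
grasp_force: 4.6
```

Call:
{"fn": "servo_tool", "kwargs": {"targets": [{"offset": [0, 0, 0.001], "dr": [0, 0, 0]}, {"offset": [0, 0, 0.001], "dr": [0, 0, 0]}, {"offset": [0, 0, 0.001], "dr": [0, 0, 0]}]}}

```text
time_s: 11.55
position: [0.4861, -0.1128, 0.0661]
tcp_rot: [[0.53, -0.848, 0.001], [-0.848, -0.53, -0.0], [0.001, -0.001, -1.0]]
force: [-1.4, 3.4, 15.5]
opening: 0.006
grasp_force: 8.2
```

Call:
{"fn": "servo_tool", "kwargs": {"targets": [{"offset": [0, 0, -0.003], "dr": [0, 0, 0]}, {"offset": [0, 0, -0.006], "dr": [0, 0, 0]}, {"offset": [0, 0, -0.012], "dr": [0, 0, 0]}, {"offset": [0, 0, -0.025], "dr": [0, 0, 0]}, {"offset": [0, 0, -0.05], "dr": [0, 0, 0]}, {"offset": [0, 0, -0.075], "dr": [0, 0, 0]}, {"offset": [0, 0, -0.1], "dr": [0, 0, 0]}, {"offset": [0, 0, -0.12], "dr": [0, 0, 0]}, {"offset": [0, 0, -0.12], "dr": [0, 0, 0]}, {"offset": [0, 0, -0.12], "dr": [0, 0, 0]}, {"offset": [0, 0, -0.12], "dr": [0, 0, 0]}]}}

```text
time_s: 12.47
position: [0.4852, -0.1128, 0.1838]
tcp_rot: [[0.53, -0.848, -0.002], [-0.848, -0.53, 0.0], [-0.001, 0.001, -1.0]]
force: [-0.5, -0.4, -0.2]
opening: 0.003
grasp_force: 0.0
```

```bash
python3 look.py 8; python3 ang.py s8 d8; cp pics/s8.png pics/final.png
```

```text
12.5667 [ 0.48494877 -0.1125872   0.1831908 ] [ 0.29710409  0.06501274 -0.70759524]
s8 57 line 149.2312137790721 centroid 156.47240494426782 0.03134871449951261
d8 38 line 149.5588497241025 centroid 151.7430624894757 0.03201180639925657
```

View pics/final.png

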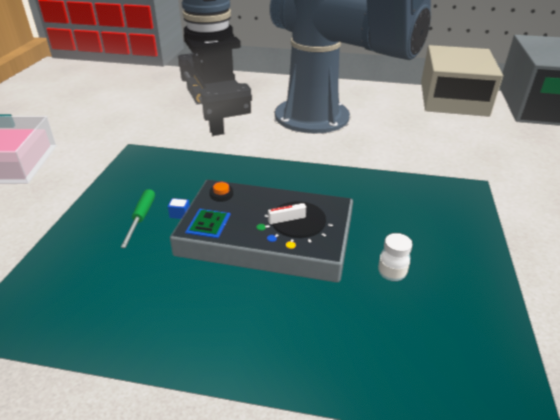

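The button bottomed out: force rose to 15.5 N with no further travel. It is back up at (221,188), the pointer rests at green (262,227), and the loose items haven't moved.

```bash
python3 -c "
from h import *
print(ticket.hand_in())"
```

```text
the job is handed in; nothing more can be done
None
```

The selector was pushed click by click to the green marker (6th place), the test button was then pressed fully down and came back up, nothing else was moved, and the job was handed in at about 12.6 s.

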